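Draw out the nut drawer with a hook and find the cap nut that fits the rack stud

ROBOT

A 6-joint arm with a two-finger parallel gripper is mounted at the origin on the work surface. World frame = base frame: x ahead of the robot, y to its left, z up, the work surface at z = 0. Lengths are in m, angles in rad, forces in N, time in s.
With the tool pointing down it reaches from about 0.35 to 0.975 m from the base axis. Payload 7.1 kg.
Tool frame: the origin (TCP) lies on the centre line of the jaws, within the pads' length; the fingertips stand 25 mm ahead of it and the grasp point (between the pads) lies 6 mm ahead of it; z points along the fingers, y is the direction in which the jaws open and shut (so a half turn about z gives the same grasp; the last joint's range is limited). The gripper opens to 88 mm and grips with 3 to 60 N. Pads are 20 mm wide; open, the fingers measure 115 mm over their backs; the gripper's body (75 mm by 178 mm) begins 61 mm behind the grasp point.
Start: joints at [1.191, 0.423, 1.63, -0, 1.089, -0.019], TCP at [0.221, 0.585, 0.248] pointing down, gripper open.
Joint ranges: [-3, 3], [-0.9, 2.11], [0.09, 2.58], [-1.31, 4.45], [0.11, 2.69], [-2.54, 2.54]. Speed limits (rad/s): [2.39, 2.39, 3.01, 3.14, 3.14, 3.14].

INTERFACE

Orientations are given as a unit quaternion [x, y, z, w].
In Python, from rig import arm gives the robot as it stands. Calls block until the motion is done:
- arm.reach(position, orientation): joint-space move of the TCP to a pose.
- arm.move_l(position, feed=0.15, rot=None): straight line of the TCP; rot=None keeps the orientation; feed is the mean speed in m/s.
- arm.movej(angles): joint-space move.
- arm.set_gripper(opening, squeeze=None): finger opening in m; squeeze is the grip in N (None keeps the last); returns when the fingers have stopped.
- arm.sleep(seconds).
- arm.solve_ik(position, orientation): joint angles nearest the present ones, or None.
- arm.read_camera(name): name is "scene" or "top"; returns a dict with "image" (384x512x3 uint8, red, green, blue), "z_map" (384x512 float32, m along the optical axis (not along the pixel's ray), 0 where there is no reading), "camera_matrix" (3x3 intrinsics, pixels), "R" (3x3) and "t" (3): a world point X has camera coordinates R X + t. Camera axes: x right, y down, z forward; pixel columns grow to the right and rows downward; lengths in m; the calibration is good to about 2 mm. A picture is of the moment at which its call begins.
A pose or a line that the arm cannot do raises arm.MotionError and nothing moves.
- arm.sign_off(): hands the job in, once; it reports no verdict.
Trained networks look in the newest picture that a camera, given by its name, has taken for a name from the list of things; names that differ only in an ending like _2 or _b are one class to them, and where a whole thing is asked for, a point or a joint stands for the part that bears it (a point fixed in the world has none). Each returns a list of dicts, best first, with "score" (0 to 1); they miss things now and then, are a little off and sometimes report something else, mostly with a low value. They report only what shows in the picture. A call takes as long as a camera call. They do not tell look-alikes from the thing itself.
- arm.spot_in(camera, target): "rect" ([left, top, right, bottom] in pixels, round what is visible of it).
Readings, each from a call of its own:
- arm.read_time(): time.
- arm.read_joints(): joint angles.
- arm.read_joint_vel(): joint speeds.
- arm.read_tau(): joint torques, N m.
- arm.read_tcp_pos(): TCP position.
- arm.read_orientation(): TCP orientation.
- arm.read_force(): force on the tool from outside, world axes, zero at the start.
- arm.read_torque(): the same for the moment, N m.
- arm.read_grip_width(): finger opening in m.
Only numpy, scipy, OpenCV 4.12 (cv2) and the standard library are available. Lean on these libraries where they do the work, as an engineer would, in place of code of your own. Each camera call takes 0.05 s, during which the arm holds its last target. There are 200 camera calls.

TASK

With the hooked rod, catch the pull eye hidden under the low rack and draw the nut drawer right out with it. Find, by trying to screw them on, a cap nut from the drawer that takes the thread of the nearer of the two fixed studs, screw it fully home on its seat, and put all the other nuts in the open black box. Only then push the empty drawer fully back in with the rod and lay the rod flat on its rubber mat again, leaving the other things lying about where they are.

Things in the scene. Friction and masses are not known exactly. Their poses are not given: they have to be found in the camera images.
- rack: low fixed display rack: wooden board 240 (x) x 420 (y) x 15 mm on black steel legs, board underside 80 mm and top 95 mm above the table, with two cartons fixed on its rear half. Origin: under the board's centre, on the table; the board's front edge (towards the robot) is at x = -120 mm in its frame; the drawer slides out along its -x.
- drawer (a joint): how far the shallow aluminium nut drawer under the rack is drawn out, m: 0 in, 0.19 at its stop. Slides stiffly (about 2 N). Floor 10 mm and wall tops 26 mm above the table; 352 mm wide (y), 90 mm deep (x). The nuts stand in it in a row across, about 90 mm apart, 63 to 69 mm behind the eye's centre; they are under the board until it is drawn out.
- eye (a point): centre of the pull eye on the drawer's front: upright rectangular loop of 6 mm steel bar in the rack's x-z plane, so entered sideways, along the rack's y; opening 42 (x) by 30 mm (z), centre 36 mm above the table. With the drawer in, the front bar is 35 mm and the centre 59 mm behind the board's front edge, at the middle of its width. Axes as the rack's.
- hook: hooked rod lying flat, 0.15 kg: wooden handle 100 x 18 x 24 (high) mm, from x = -80 to +20 mm in its frame, then an 8 mm steel rod along +x to x = 100 mm, where it turns square to +y for 36 mm (the hook point). Rod and point are 12 mm above its underside. Origin: underside, on the rod's line; balance point about x = -10 mm; z up.
- mat: thin black rubber mat, fixed, 130 (x) x 280 (y) x 3 mm, on which the rod lies along y. Origin: centre of its underside.
- box: open black plastic box, fixed, 270 (x) x 110 (y) x 40 mm high, walls and floor 5 mm. Takes three nuts side by side, 80 mm apart along its x. Origin: centre of its underside.
- nut1: plain steel hexagon cap nut, one of up to four alike: 56 mm across flats, 65 across corners, 64 mm tall, 0.18 kg, closed on top, standing mouth down. Origin: centre of its underside (mouth); z up; flats face its +x and every 60 degrees. Inside, unseen: 38 mm bore with thread lugs from 8 mm above the mouth up. None if not there.
- nut2: another cap nut, outwardly the same as nut1, with the same origin and axes; its inside may differ. None if not there.
- nut3: another cap nut, outwardly the same as nut1, with the same origin and axes; its inside may differ. None if not there.
- nut4: another cap nut, outwardly the same as nut1, with the same origin and axes; its inside may differ. None if not there.
- post_a: fixed black rack foot, 110 mm square plate, with a 66 mm round seat 30 mm above the table and on it a coarse-threaded upright stud, 35 mm over the threads, tapered tip 85 mm above the table. Origin: underside centre, on the stud axis; z up. Right-hand thread, 36 mm travel per turn, two starts, thick ridges. Of the two feet at the left, the nearer (x < 0.6) is the one to work on.
- post_b: as post_a, but three starts, thin ridges. On either, a nut set over the stud first rests 6 to 24 mm above the seat. One that fits goes down 6 mm per 60 degrees clockwise until its mouth meets the seat (60 to 240 degrees in all). One that does not goes down at most 10 mm, then binds 13 mm or more above the seat; it lifts straight off.
- tape: bystander: paper tape roll, 90 mm across, 45 mm high, lying flat. Origin: centre of its underside.
- screwdriver: bystander: screwdriver lying on the table. Origin: underside, near its middle.
- wrench: bystander: wrench lying on the table. Origin: underside, near its middle.
- cup: bystander: white plastic cup, 80 mm across, 90 mm high. Origin: centre of its underside.
- block: bystander: wooden block 90 x 50 x 30 mm. Origin: centre of its underside.
Things that resemble listed ones, but are neither listed nor needed, are in the scene too. What is shaped like the post_a but pink is not meant.

How it is judged:
On the way, in this order (a step that is already met when the one before it is completed fails the run):
1. the drawer is being drawn out by the hooked rod in its eye (value of joint drawer between 0.05 and 0.15 m and contact force between hook and rack above 0.3 N), for 0.1 s.
2. the drawer is out (at least 150 mm) (value of joint drawer above 0.15 m), for 0.2 s.
3. one nut is screwed home on the nearer stud and all the others are in the box (not ((x of nut1 in the frame of box between -0.115 and 0.115 m and y of nut1 in the frame of box between -0.04 and 0.04 m and z of nut1 in the frame of box between 0 and 0.045 m) and (x of nut2 in the frame of box between -0.115 and 0.115 m and y of nut2 in the frame of box between -0.04 and 0.04 m and z of nut2 in the frame of box between 0 and 0.045 m) and (x of nut3 in the frame of box between -0.115 and 0.115 m and y of nut3 in the frame of box between -0.04 and 0.04 m and z of nut3 in the frame of box between 0 and 0.045 m) and (x of nut4 in the frame of box between -0.115 and 0.115 m and y of nut4 in the frame of box between -0.04 and 0.04 m and z of nut4 in the frame of box between 0 and 0.045 m)) and ((z of nut1 in the frame of post_a between 0.027 and 0.0335 m and horizontal distance between nut1 and post_a below 0.005 m and angle between nut1's own z axis and vertical below 0.07 rad and world x of post_a below 0.62 m) or (z of nut1 in the frame of post_b between 0.027 and 0.0335 m and horizontal distance between nut1 and post_b below 0.005 m and angle between nut1's own z axis and vertical below 0.07 rad and world x of post_b below 0.62 m) or (x of nut1 in the frame of box between -0.115 and 0.115 m and y of nut1 in the frame of box between -0.04 and 0.04 m and z of nut1 in the frame of box between 0 and 0.045 m)) and ((z of nut2 in the frame of post_a between 0.027 and 0.0335 m and horizontal distance between nut2 and post_a below 0.005 m and angle between nut2's own z axis and vertical below 0.07 rad and world x of post_a below 0.62 m) or (z of nut2 in the frame of post_b between 0.027 and 0.0335 m and horizontal distance between nut2 and post_b below 0.005 m and angle between nut2's own z axis and vertical below 0.07 rad and world x of post_b below 0.62 m) or (x of nut2 in the frame of box between -0.115 and 0.115 m and y of nut2 in the frame of box between -0.04 and 0.04 m and z of nut2 in the frame of box between 0 and 0.045 m)) and ((z of nut3 in the frame of post_a between 0.027 and 0.0335 m and horizontal distance between nut3 and post_a below 0.005 m and angle between nut3's own z axis and vertical below 0.07 rad and world x of post_a below 0.62 m) or (z of nut3 in the frame of post_b between 0.027 and 0.0335 m and horizontal distance between nut3 and post_b below 0.005 m and angle between nut3's own z axis and vertical below 0.07 rad and world x of post_b below 0.62 m) or (x of nut3 in the frame of box between -0.115 and 0.115 m and y of nut3 in the frame of box between -0.04 and 0.04 m and z of nut3 in the frame of box between 0 and 0.045 m)) and ((z of nut4 in the frame of post_a between 0.027 and 0.0335 m and horizontal distance between nut4 and post_a below 0.005 m and angle between nut4's own z axis and vertical below 0.07 rad and world x of post_a below 0.62 m) or (z of nut4 in the frame of post_b between 0.027 and 0.0335 m and horizontal distance between nut4 and post_b below 0.005 m and angle between nut4's own z axis and vertical below 0.07 rad and world x of post_b below 0.62 m) or (x of nut4 in the frame of box between -0.115 and 0.115 m and y of nut4 in the frame of box between -0.04 and 0.04 m and z of nut4 in the frame of box between 0 and 0.045 m)) and value of joint drawer above 0.1 m), for 0.2 s.
4. the drawer is being pushed back in with the rod (value of joint drawer between 0.02 and 0.1 m and contact force between hook and rack above 0.3 N), for 0.1 s.
At the end, for the whole second after the job is handed in: Drawer shut to 20 mm or less; rod lying flat on the mat, its origin 5 mm or more inside the long and 30 mm inside the short edges; one nut upright on the nearer stud, mouth within 3.5 mm of the seat; every other nut present inside the black box; all at rest (value of joint drawer below 0.02 m and x of hook in the frame of mat between -0.06 and 0.06 m and y of hook in the frame of mat between -0.11 and 0.11 m and z of hook in the frame of mat between -0.002 and 0.012 m and angle between hook's own z axis and vertical below 0.2 rad and linear speed of each of hook, nut1, nut2, nut3, nut4 below 0.03 m/s and not ((x of nut1 in the frame of box between -0.115 and 0.115 m and y of nut1 in the frame of box between -0.04 and 0.04 m and z of nut1 in the frame of box between 0 and 0.045 m) and (x of nut2 in the frame of box between -0.115 and 0.115 m and y of nut2 in the frame of box between -0.04 and 0.04 m and z of nut2 in the frame of box between 0 and 0.045 m) and (x of nut3 in the frame of box between -0.115 and 0.115 m and y of nut3 in the frame of box between -0.04 and 0.04 m and z of nut3 in the frame of box between 0 and 0.045 m) and (x of nut4 in the frame of box between -0.115 and 0.115 m and y of nut4 in the frame of box between -0.04 and 0.04 m and z of nut4 in the frame of box between 0 and 0.045 m)) and ((z of nut1 in the frame of post_a between 0.027 and 0.0335 m and horizontal distance between nut1 and post_a below 0.005 m and angle between nut1's own z axis and vertical below 0.07 rad and world x of post_a below 0.62 m) or (z of nut1 in the frame of post_b between 0.027 and 0.0335 m and horizontal distance between nut1 and post_b below 0.005 m and angle between nut1's own z axis and vertical below 0.07 rad and world x of post_b below 0.62 m) or (x of nut1 in the frame of box between -0.115 and 0.115 m and y of nut1 in the frame of box between -0.04 and 0.04 m and z of nut1 in the frame of box between 0 and 0.045 m)) and ((z of nut2 in the frame of post_a between 0.027 and 0.0335 m and horizontal distance between nut2 and post_a below 0.005 m and angle between nut2's own z axis and vertical below 0.07 rad and world x of post_a below 0.62 m) or (z of nut2 in the frame of post_b between 0.027 and 0.0335 m and horizontal distance between nut2 and post_b below 0.005 m and angle between nut2's own z axis and vertical below 0.07 rad and world x of post_b below 0.62 m) or (x of nut2 in the frame of box between -0.115 and 0.115 m and y of nut2 in the frame of box between -0.04 and 0.04 m and z of nut2 in the frame of box between 0 and 0.045 m)) and ((z of nut3 in the frame of post_a between 0.027 and 0.0335 m and horizontal distance between nut3 and post_a below 0.005 m and angle between nut3's own z axis and vertical below 0.07 rad and world x of post_a below 0.62 m) or (z of nut3 in the frame of post_b between 0.027 and 0.0335 m and horizontal distance between nut3 and post_b below 0.005 m and angle between nut3's own z axis and vertical below 0.07 rad and world x of post_b below 0.62 m) or (x of nut3 in the frame of box between -0.115 and 0.115 m and y of nut3 in the frame of box between -0.04 and 0.04 m and z of nut3 in the frame of box between 0 and 0.045 m)) and ((z of nut4 in the frame of post_a between 0.027 and 0.0335 m and horizontal distance between nut4 and post_a below 0.005 m and angle between nut4's own z axis and vertical below 0.07 rad and world x of post_a below 0.62 m) or (z of nut4 in the frame of post_b between 0.027 and 0.0335 m and horizontal distance between nut4 and post_b below 0.005 m and angle between nut4's own z axis and vertical below 0.07 rad and world x of post_b below 0.62 m) or (x of nut4 in the frame of box between -0.115 and 0.115 m and y of nut4 in the frame of box between -0.04 and 0.04 m and z of nut4 in the frame of box between 0 and 0.045 m))); the robot touches nothing.
It fails at once if one of the five bystanders is pushed more than 5 cm from its place (distance of any of tape, screwdriver, wrench, cup, block from where it was at the start of the episode above 0.05 m).
Of nut1, nut2, nut3, nut4 only 3 to 4 are there at a start; the rules pass over those that are not, and their reading is None.
At some moment in a run one of hook may be knocked a few centimetres aside while the robot is not near it.
It also fails if it takes over 210 s, if anything falls off the work surface, if the arm or the gripper's body presses on something with over 40 N, if the wrist force passes 120 N, or if a joint passes its speed limit or range.

## Working session

There is one attempt and no reset: what is moved stays moved. The work goes in short steps, each a Python script; the robot and the scene stay as the last script left them, time stands still between calls to the robot, and variables do not carry over. Pictures are saved under pics/ and viewed, about 12 in all and at most 16, crops included, and the job is handed in when it is done.

```bash
ls; mkdir -p pics
python3 - <<'E'
from rig import arm
import cv2,numpy as np
for c in ("scene","top"):
    d=arm.read_camera(c)
    cv2.imwrite(f"pics/{c}0.png",cv2.resize(d["image"][:,:,::-1],(800,600)))
    np.savez(f"{c}0.npz",**d)
    print(c,d["camera_matrix"].tolist(),d["R"].round(3).tolist(),d["t"])
    for n in ["rack","drawer","eye","hook","mat","box","nut1","post_a","tape","screwdriver","wrench","cup","block"]:
        print(n,[(np.round(r["rect"]).astype(int).tolist(),round(r["score"],2)) for r in arm.spot_in(c,n)][:6])
print(arm.read_time(),arm.read_orientation())
E
```

```text
pics
scene [[478.7890623882505, 0.0, 255.974169126432], [0.0, 478.7890623882505, 196.53782341232846], [0.0, 0.0, 1.0]] [[0.957, 0.29, 0.003], [0.173, -0.562, -0.809], [-0.232, 0.775, -0.588]] [-0.49126982 -0.08411176  1.68219764]
rack [([288, 138, 388, 257], 0.95)]
drawer [([316, 225, 351, 245], 0.82)]
eye [([320, 227, 349, 244], 0.85), ([329, 136, 344, 150], 0.64), ([188, 312, 218, 342], 0.42)]
hook [([208, 170, 262, 182], 0.72)]
mat [([210, 161, 267, 209], 0.72)]
box [([162, 238, 273, 293], 0.7)]
nut1 []
post_a [([247, 139, 279, 159], 0.85), ([188, 128, 226, 158], 0.81), ([148, 221, 167, 259], 0.68), ([324, 134, 343, 150], 0.5)]
tape [([283, 256, 317, 296], 0.77)]
screwdriver []
wrench [([149, 218, 169, 260], 0.75), ([209, 173, 261, 183], 0.57)]
cup [([136, 275, 170, 324], 0.76)]
block [([188, 311, 220, 341], 0.71)]
top [[428.9760516661868, 0.0, 259.46168663950203], [0.0, 428.9760516661868, 188.65136797016098], [0.0, 0.0, 1.0]] [[0.001, -1.0, -0.0], [-0.992, -0.001, -0.126], [0.126, 0.001, -0.992]] [-0.06664653  0.51099572  1.23272924]
rack [([152, 47, 303, 140], 0.9)]
drawer []
eye [([109, 106, 147, 142], 0.59)]
hook [([201, 191, 231, 254], 0.59)]
mat [([171, 188, 270, 238], 0.68)]
box [([335, 143, 381, 234], 0.83)]
nut1 []
post_a [([116, 187, 159, 232], 0.96), ([129, 254, 172, 304], 0.73), ([108, 103, 145, 141], 0.59), ([172, 185, 269, 239], 0.58)]
tape [([334, 103, 361, 136], 0.58), ([407, 204, 440, 231], 0.5)]
screwdriver [([67, 228, 132, 248], 0.55)]
wrench [([154, 45, 301, 141], 0.75), ([305, 243, 358, 278], 0.6)]
cup [([404, 205, 442, 230], 0.93)]
block [([410, 156, 428, 190], 0.64)]
1.4 [ 1.79405786e-01  9.83775159e-01 -2.49884271e-06  1.54602515e-06]
```

View pics/top0.png

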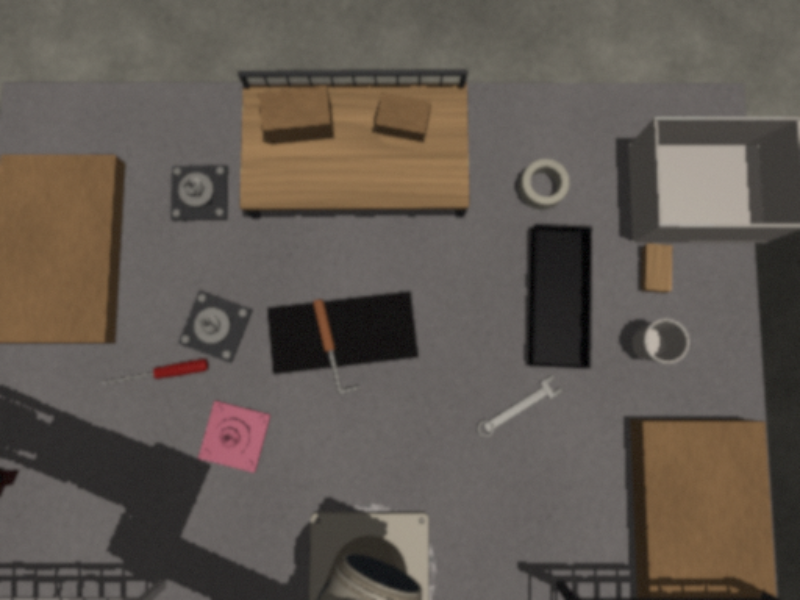

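View pics/scene0.png

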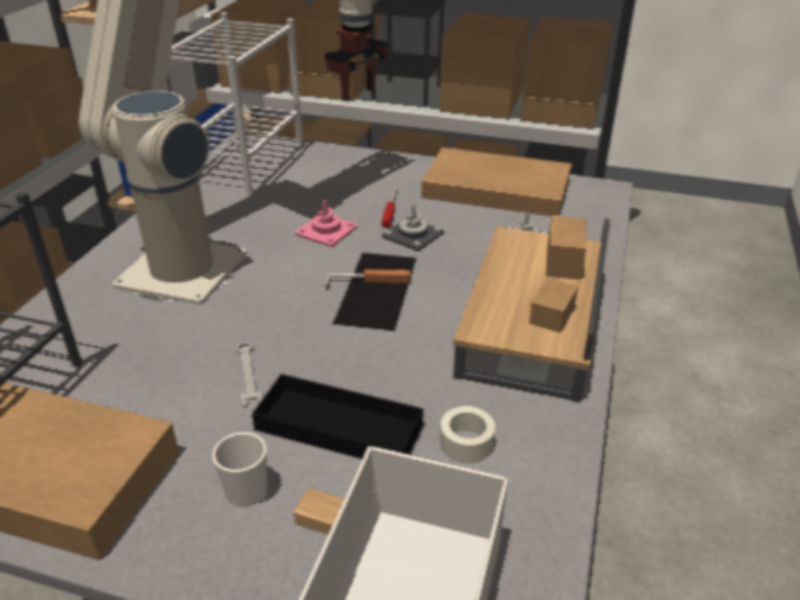

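The top view (800×600 picture) shows:
- Rack at (355,150), with the rod on the mat: handle (322,322), point (350,388).
- Open black box at (560,297).
- Three foot-shaped things: black (212,325), black (197,190) and pink (235,435). The nearer black one at (212,325) is the stud to use. The pink one is excluded, and the one at (197,190) is the farther stud.

Next I'll take positions from the depth clouds.

```bash
cat > h.py <<'E'
import numpy as np, cv2
from rig import arm
from scipy.spatial.transform import Rotation as Rn
def cloud(d):
    z=d["z_map"]; K=d["camera_matrix"]; v,u=np.mgrid[:z.shape[0],:z.shape[1]]
    P=np.stack([(u-K[0,2])*z/K[0,0],(v-K[1,2])*z/K[1,1],z],-1)
    W=(P-d["t"])@d["R"]; W[z==0]=np.nan
    return W
def pix(d,u,v,h):
    K=d["camera_matrix"]; r=np.array([(u-K[0,2])/K[0,0],(v-K[1,2])/K[1,1],1])@d["R"]; c=-np.asarray(d["t"])@d["R"]
    return c+r*(h-c[2])/r[2]
def proj(d,X):
    p=d["R"]@np.asarray(X)+d["t"]; p=d["camera_matrix"]@p; return p[:2]/p[2]
def quat(yaw): # tool down, tool x axis at yaw ; tool y = yaw-90
    return (Rn.from_euler('z',yaw)*Rn.from_euler('x',np.pi)).as_quat()
def rect(P):
    (c,s,a)=cv2.minAreaRect((P[:,:2]*1000).astype(np.float32)); return np.round(c,1),np.round(s,1),round(a,1)
E
cat > m.py <<'E'
from h import *
T=dict(np.load("top0.npz")); S=dict(np.load("scene0.npz"))
W=cloud(T); V=cloud(S)
for n,C in(("top",W),("scene",V)):
    print(n,"table z",np.nanmedian(C[...,2][(C[...,0]>.4)&(C[...,0]<.6)&(abs(C[...,1])<.3)]).round(4))
    x,y,z=C[...,0],C[...,1],C[...,2]
    im=(T if n=="top" else S)["image"].astype(int)
    b=(abs(z-.095)<.008)&(x>.55)&(x<1.05)&(abs(y-.05)<.3); print("board",b.sum(),rect(C[b]),np.nanmedian(z[b]))
    o=(im[...,0]>im[...,2]*1.8)&(im[...,0]-im[...,1]>30)&(abs(z-.02)<.02)&(x>.3)&(x<.7)&(y<.25)&(y>0); print("handle",o.sum(),rect(C[o]),C[o].mean(0).round(4),np.nanmedian(z[o]))
    dk=(im.max(-1)<40)
    m=dk&(z<.015)&(x>.38)&(x<.7)&(y<.3)&(y>-.05); print("mat",m.sum(),rect(C[m]))
    k=dk&(z<.06)&(x>.35)&(x<.8)&(y<-.15)&(y>-.45); print("box",k.sum(),rect(C[k]))
    k=k&(z>.03); print("boxrim",k.sum(),rect(C[k]),np.nanpercentile(z[k],90))
    for lo,hi in((.4,.6),(.6,.85)):
        q=(z>.022)&(z<.1)&(x>lo)&(x<hi)&(y<.42)&(y>.25)
        q2=q&(z>.045); print("post",q.sum(),rect(C[q]),q2.sum(),C[q2].mean(0).round(4),np.nanmax(z[q]) if q.any() else 0)
im=T["image"][165:270,90:290,::-1]
cv2.imwrite("pics/crop1.png",cv2.resize(im,(800,420),interpolation=cv2.INTER_CUBIC))
E
python3 m.py
```

```text
top table z 0.0001
board 9278 (array([783.4,  79.1]), array([242.4, 519.4]), 0.2) 0.09421843701206244
handle 192 (array([455.1,  91.1]), array([95.3, 20.2]), 14.3) [0.4547 0.0892 0.026 ] 0.026299715720715905
mat 2952 (array([538.4,  87. ]), array([339.5, 257.9]), 12.1)
box 3319 (array([ 529.5, -285. ]), array([255.5, 295.8]), 87.9)
boxrim 382 (array([ 524.1, -285. ]), array([255. , 285.2]), 88.0) 0.04128014220901562
post 401 (array([455.1, 300.4]), array([66.3, 62.5]), 88.3) 101 [0.4545 0.2974 0.056 ] 0.08954645446516281
post 381 (array([717.6, 340.4]), array([65.3, 64.4]), 73.1) 111 [0.716  0.3378 0.0576] 0.08919794632195241
scene table z 0.0015
board 4749 (array([780.7,  73.5]), array([239.9, 519.4]), 0.7) 0.09565921371157028
handle 216 (array([450.2, 107.3]), array([99.1, 65. ]), 13.4) [0.4554 0.0902 0.0196] 0.02202636090462074
mat 1018 (array([437.5, 117.8]), array([120.1, 343.6]), 6.1)
box 3539 (array([ 511.6, -361. ]), array([114.6, 269.2]), 87.7)
boxrim 656 (array([ 512.2, -361.5]), array([113.5, 267.9]), 87.9) 0.040804162068743544
post 189 (array([453.9, 292.1]), array([63.7, 62.1]), 14.7) 57 [0.4548 0.2959 0.0588] 0.0851178563313321
post 80 (array([720.5, 346.8]), array([50.5, 46.3]), 24.6) 62 [0.7159 0.3349 0.0595] 0.09150904490054196
```

View pics/crop1.png

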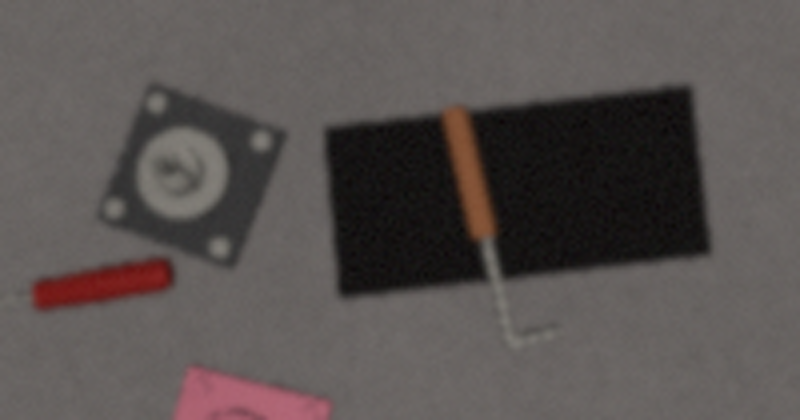

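The crop shows the black foot with a grey seat at crop (182,172), so that is the right stud. The rod's handle runs (456,110)→(483,238), with the point at (515,345)→(555,328).

```bash
cat > m2.py <<'E'
from h import *
T=dict(np.load("top0.npz")); S=dict(np.load("scene0.npz"))
P=lambda cu,cv_,h:pix(T,90+(cu+.5)/4-.5,165+(cv_+.5)/4-.5,h).round(4)
print("seat top",P(183,173,.03))
for d,n in((T,"top"),(S,"scene")):
    C=cloud(d); x,y,z=np.moveaxis(C,-1,0); im=d["image"].astype(int)
    q=(abs(z-.03)<.004)&(x>.41)&(x<.5)&(y<.34)&(y>.25)
    u=np.argwhere(q)[:,::-1].astype(np.float32); h=cv2.convexHull(u); e=cv2.fitEllipse(h)
    print(n,"seat",q.sum(),pix(d,*e[0],.03).round(4),cv2.minEnclosingCircle((C[q][:,:2]*1000).astype(np.float32)))
    q=(z>.06)&(z<.1)&(x>.41)&(x<.5)&(y<.34)&(y>.25); print(" tip",q.sum(),C[q].mean(0).round(4),C[q].max(0).round(4))
    b=((abs(z-.095)<.008)&(x>.55)&(x<1.05)&(abs(y-.05)<.3)).astype(np.uint8)
    b=cv2.morphologyEx(b,cv2.MORPH_OPEN,np.ones((5,5)))
    k,l,st,_=cv2.connectedComponentsWithStats(b); i=1+np.argmax(st[1:,4]); B=C[l==i]; print(n,"board",rect(B))
    for yy in(-.05,.05,.15,.22):
        s=abs(B[:,1]-yy)<.01; 
        if s.any(): print("  front edge at y",yy,np.sort(B[s,0])[:6].mean().round(4))
    s=abs(B[:,0]-.72)<.015; print("  y range near x .72",np.percentile(B[s,1],[0.5,99.5]).round(4))
print("mat",[P(*c,.003)[:2].tolist() for c in((326,128),(692,87),(710,252),(341,296))])
print("handle ends",P(456,108,.024),P(485,240,.024),"corner",P(515,343,.015),"tip",P(556,328,.015))
C=cloud(S);x,y,z=np.moveaxis(C,-1,0);im=S["image"].astype(int)
k=((im.max(-1)<40)&(z<.06)&(x>.35)&(x<.7)&(y<-.15)&(y>-.45)).astype(np.uint8); k,l,st,_=cv2.connectedComponentsWithStats(k); i=1+np.argmax(st[1:,4]);print("box",rect(C[l==i]))
E
python3 m2.py
```

```text
seat top [0.454  0.2985 0.03  ]
top seat 240 [0.4545 0.2987 0.03  ] ((454.2502136230469, 299.42352294921875), 33.421897888183594)
 tip 18 [0.4532 0.2967 0.0757] [0.4589 0.3016 0.0895]
top board (array([783.6,  29.7]), array([242.1, 420.5]), 0.2)
  front edge at y -0.05 0.6662
  front edge at y 0.05 0.6645
  front edge at y 0.15 0.6635
  front edge at y 0.22 0.6628
  y range near x .72 [-0.1789  0.236 ]
scene seat 94 [0.4532 0.2967 0.03  ] ((454.3470764160156, 295.5356140136719), 35.92738342285156)
 tip 19 [0.4536 0.2973 0.0717] [0.4687 0.305  0.0851]
scene board (array([776.3,  27.4]), array([230.3, 426.7]), 0.8)
  front edge at y -0.05 0.6651
  front edge at y 0.05 0.6653
  front edge at y 0.15 0.6638
  front edge at y 0.22 0.6646
  y range near x .72 [-0.1823  0.2335]
mat [[0.4903, 0.2], [0.5217, -0.0755], [0.3976, -0.089], [0.3647, 0.1854]]
handle ends [0.503  0.0996 0.024 ] [0.4054 0.0766 0.024 ] corner [0.3304 0.0544 0.015 ] tip [0.3414 0.0244 0.015 ]
box (array([ 511.6, -361. ]), array([114.6, 269.2]), 87.7)
```

```bash
cat >> h.py <<'E'
def snap(c,name,box=None,size=(800,600)):
    d=arm.read_camera(c); im=d["image"][:,:,::-1]
    if box: im=im[box[1]:box[3],box[0]:box[2]]
    cv2.imwrite(f"pics/{name}.png",cv2.resize(im,size,interpolation=cv2.INTER_CUBIC)); np.savez(name+".npz",**d); return d
def st(m=""):
    print(m,"t",round(arm.read_time(),1),"tcp",np.round(arm.read_tcp_pos(),4),"F",np.round(arm.read_force(),1),"grip",round(arm.read_grip_width(),4),"q6",round(arm.read_joints()[5],2))
E
python3 - <<'E'
from h import *
r=np.radians; yaw=r(194)
o=np.array([.4248,.0812]); g=o-.02*np.array([np.cos(yaw),np.sin(yaw)])
for p,a in(([*g,.1],194),([.45,-.03,.15],180),([.45,-.03,.15],90),([.604,.0085,.052],.6),([.414,.0085,.052],.6)):
    q=arm.solve_ik(p,quat(r(a))); print(None if q is None else np.round(q,2))
arm.set_gripper(.06,40)
arm.reach([*g,.1],quat(yaw)); st()
arm.move_l([*g,.031],.12); st()
arm.set_gripper(0,40); st("closed")
arm.move_l([*g,.15],.2); st("up")
arm.reach([.45,-.03,.15],quat(r(90))); arm.reach([.45,-.035,.15],quat(r(.6))); st("turned")
snap("top","p3",(150,100,310,220));
E
```

```text
[ 0.17  0.43  2.09  0.    0.62 -1.65]
[-0.09  0.33  2.07  0.    0.74 -1.66]
[-0.09  0.33  2.07 -0.    0.74 -0.09]
[-0.01  0.67  1.77 -0.    0.71  1.55]
[-0.01  0.5   2.19 -0.    0.45  1.55]
 t 4.1 tcp [0.4446 0.0865 0.1002] F [-1.2  0.1 -0.5] grip 0.0599 q6 -1.65
 t 4.8 tcp [0.4444 0.0862 0.0312] F [ 0.5 -0.2 -0. ] grip 0.06 q6 -1.65
closed t 5.5 tcp [0.4443 0.0861 0.0311] F [-0.1  0.1  3.2] grip 0.018 q6 -1.65
up t 6.2 tcp [0.4436 0.0859 0.1494] F [-0.4  0.6 -1.1] grip 0.0177 q6 -1.65
turned t 9.0 tcp [ 0.45   -0.0349  0.15  ] F [ 0.9  0.  -1.3] grip 0.0176 q6 1.46
```

View pics/p3.png

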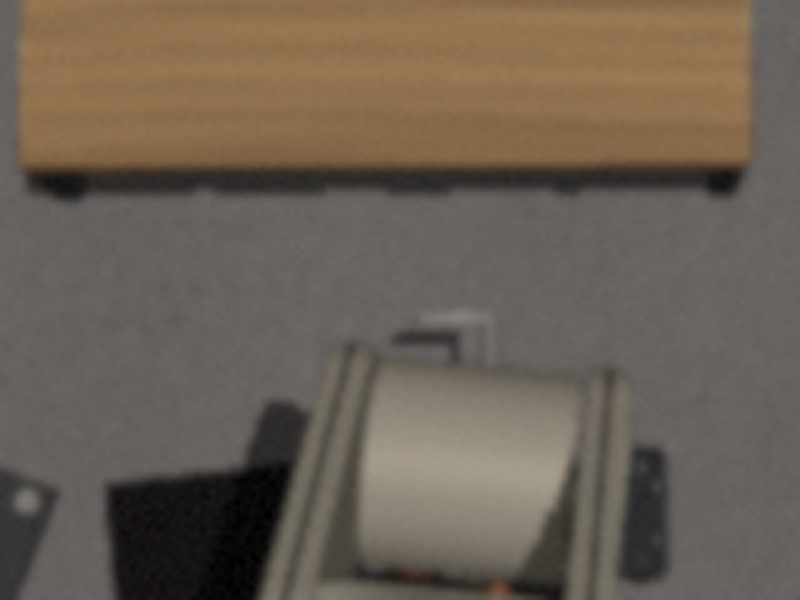

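The rod is in the gripper with the point to +y: corner at crop (491,318), tip at (423,320). I'll check those against the expected position, then insert.

Run:
```python
from h import *
d=dict(np.load("p3.npz"))
for c in((491,318),(423,320)): print(pix(d,150+c[0]/5-.4,100+c[1]/5-.4,.134).round(4))
arm.move_l([.45,-.037,.052],.2)
arm.move_l([.602,-.035,.052],.15); st("under")
arm.move_l([.602,.0085,.052],.08); st("in eye")
snap("scene","p4",(256,170,416,290))
```

```text
[ 0.5682 -0.0341  0.134 ]
[0.567 0.003 0.134]
under t 10.9 tcp [ 0.601  -0.035   0.0519] F [-1.1 -0.7 -1.6] grip 0.0176 q6 1.48
in eye t 11.6 tcp [0.602  0.0088 0.052 ] F [ 1.1  0.1 -1.9] grip 0.0177 q6 1.55
```

View pics/p4.png

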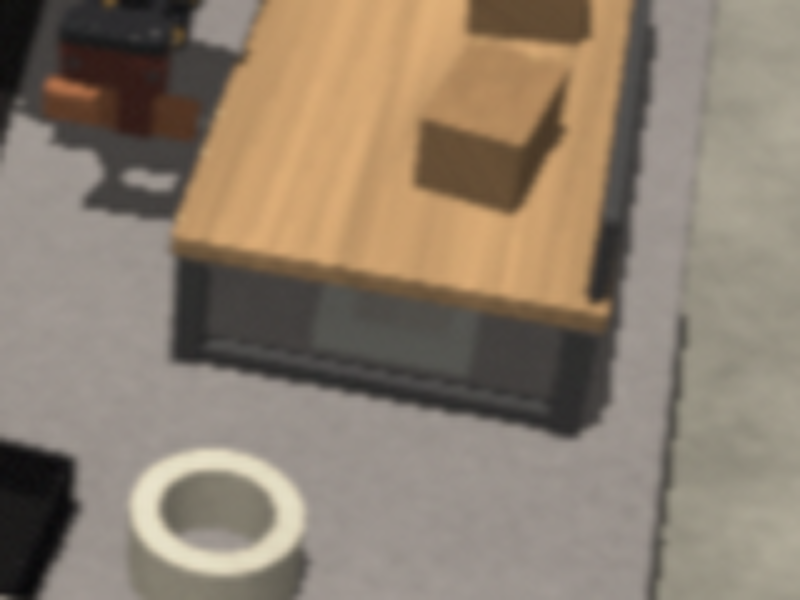

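The eye itself is hidden under the board, and there was no contact force going in. I'll pull and watch the force.

Run:
```python
from h import *
for x in (.58,.56,.52,.48,.44,.41,.398):
    arm.move_l([x,.0085,.052],.06); st()
snap("scene","p5",(226,140,386,260))
```

```text
t 12.1 tcp [0.5795 0.0084 0.052 ] F [-0.4  0.9 -2. ] grip 0.0173 q6 1.55
 t 12.6 tcp [0.5596 0.0085 0.052 ] F [ 0.5 -0.1 -1.8] grip 0.0179 q6 1.55
 t 13.4 tcp [0.5197 0.0085 0.0519] F [-1.2  1.4 -0.6] grip 0.0178 q6 1.55
 t 14.3 tcp [0.4797 0.0085 0.052 ] F [-0.4  0.  -1.8] grip 0.0178 q6 1.55
 t 15.1 tcp [0.4397 0.0085 0.052 ] F [ 0.6 -0.3 -1.1] grip 0.018 q6 1.55
 t 15.7 tcp [0.4095 0.0085 0.052 ] F [-0.2  0.9 -1.9] grip 0.0177 q6 1.55
 t 16.1 tcp [0.3977 0.0085 0.052 ] F [ 1.  -0.4 -1.1] grip 0.0177 q6 1.55
```

View pics/p5.png

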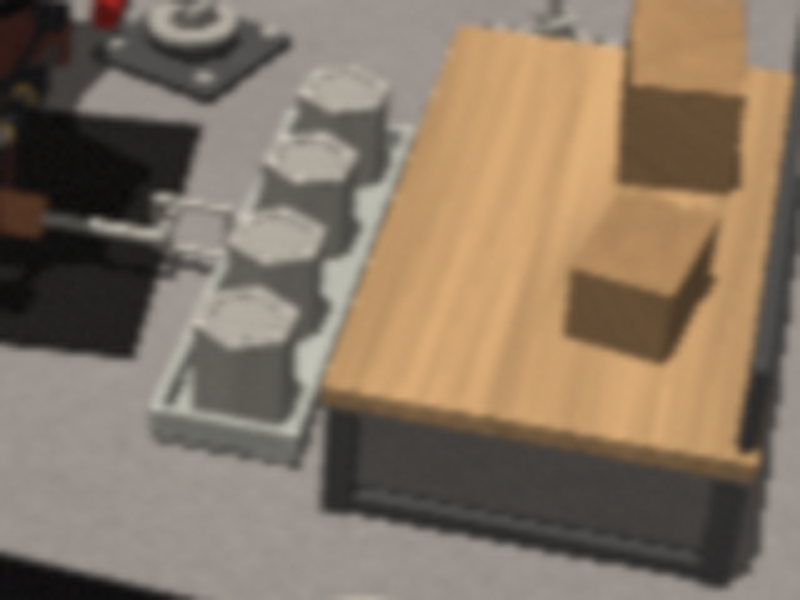

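The drawer is out at its stop and shows four nuts, tops at crop (345,90), (310,157), (277,235) and (248,317). Next: unhook, lay the rod on the mat, and measure the nuts.

Run:
```python
from h import *
r=np.radians
arm.move_l([.407,.0085,.052],.08); arm.move_l([.407,-.05,.052],.12); st("out")
arm.move_l([.407,-.05,.13],.25)
m=np.array([.4436,.0552]); a=r(96.5); ux=np.array([np.cos(a),np.sin(a)])
o=m-.012*ux+.008*np.array([np.cos(r(6.5)),np.sin(r(6.5))]); g=o-.02*ux
arm.reach([*g,.1],quat(a)); arm.move_l([*g,.0315],.12); st("down")
arm.set_gripper(.05,40); arm.move_l([*g,.16],.25)
arm.reach([.42,.25,.25],quat(r(120))); st()
d=snap("top","p6",(150,90,310,210)); e=snap("scene","p6s")
for c,D in(("top",d),("scene",e)):
    C=cloud(D);x,y,z=np.moveaxis(C,-1,0)
    q=((abs(z-.074)<.006)&(x>.5)&(x<.66)&(y>-.17)&(y<.24)).astype(np.uint8)
    k,l,s,_=cv2.connectedComponentsWithStats(q)
    for i in range(1,k):
        if s[i,4]>40: print(c,s[i,4],rect(C[l==i]),np.median(z[l==i]).round(4), pix(D,*(_[i]),.074).round(4))
    print([(np.round(w["rect"]),round(w["score"],2)) for w in arm.spot_in(c,"nut1")])
```

```text
out t 17.0 tcp [ 0.4067 -0.0499  0.052 ] F [ 0.1  0.7 -1.8] grip 0.0173 q6 1.41
down t 19.5 tcp [0.4552 0.0242 0.0314] F [-0.5  0.7 -1.7] grip 0.0177 q6 -0.09
 t 21.9 tcp [0.4196 0.2491 0.2486] F [ 0.2 -0.4  0.3] grip 0.0495 q6 -0.01
top 325 (array([599.4, 164.1]), array([60.6, 55.7]), 89.5) 0.0729 [0.5999 0.1635 0.074 ]
top 323 (array([598.9,  75. ]), array([63. , 55.3]), 26.8) 0.0728 [0.598  0.0741 0.074 ]
top 321 (array([599.5, -19.8]), array([56.4, 60.6]), 0.5) 0.0725 [ 0.5991 -0.0188  0.074 ]
top 308 (array([ 602.6, -105.3]), array([55.9, 59.5]), 58.8) 0.0727 [ 0.6027 -0.1057  0.074 ]
[(array([201., 146., 222., 170.]), 0.93), (array([261., 146., 285., 168.]), 0.91), (array([172., 146., 195., 169.]), 0.86), (array([236., 148., 253., 168.]), 0.77)]
scene 146 (array([599. , 160.5]), array([60.2, 58. ]), 51.9) 0.0741 [0.5986 0.161  0.074 ]
scene 169 (array([597.2,  72.6]), array([62.8, 57.7]), 29.6) 0.0735 [0.5967 0.0701 0.074 ]
scene 196 (array([597.6, -17.8]), array([55.9, 68.8]), 1.9) 0.0737 [ 0.5986 -0.0229  0.074 ]
scene 223 (array([ 601.6, -107.3]), array([61.2, 59.8]), 30.4) 0.0736 [ 0.6019 -0.1095  0.074 ]
[(array([287., 154., 300., 180.]), 0.86), (array([270., 183., 292., 207.]), 0.7), (array([278., 168., 298., 190.]), 0.62)]
```

View pics/p6.png

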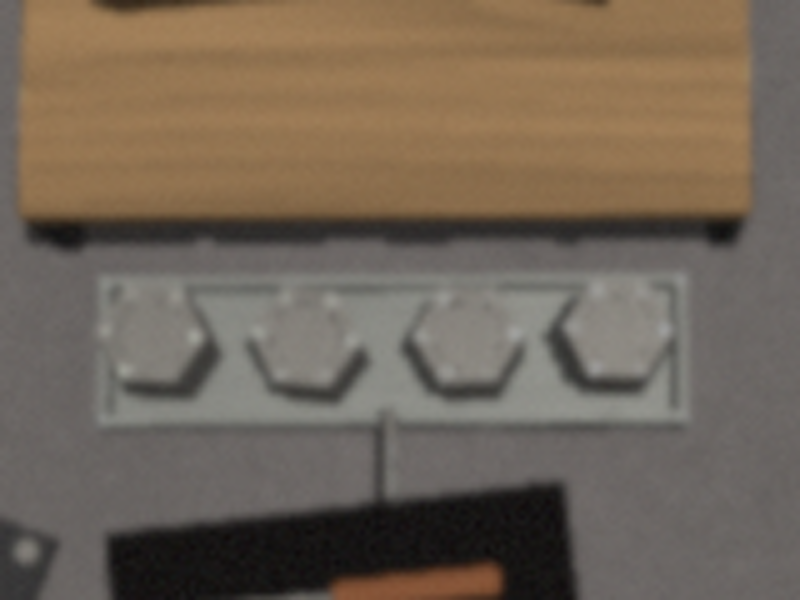

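All four nut tops are visible, with flats facing roughly ±x. I'll grip each nut twice, 60° apart, to centre it on the TCP, then try the first one (y=0.164).

```bash
cat >> h.py <<'E'
r=np.radians
def hexyaw(P): # flat direction mod 60deg, minimising summed widths
    P=cv2.convexHull((P[:,:2]*1e3).astype(np.float32))[:,0]
    best=min(np.arange(-30,30,1),key=lambda a:sum(np.ptp(P@[np.cos(r(a+k)),np.sin(r(a+k))]) for k in(0,60,120)))
    return float(best)
def Fz(n=5):
    return np.mean([arm.read_force() for _ in range(n)],0)
STUD=np.array([.4537,.2975])
G=.056 # tcp height over nut mouth
def grab(x,y,th):
    arm.set_gripper(.072,15)
    arm.reach([x,y,.15],quat(r(90+th))); arm.move_l([x,y,.01+G],.2)
    arm.set_gripper(0,10); w=arm.read_grip_width(); arm.set_gripper(.070)
    s=60 if th<0 else -60
    arm.move_l([x,y,.01+G],.1,quat(r(90+th+s))); arm.set_gripper(0,25); st(f"grab w1 {w:.4f}")
    arm.move_l([x,y,.18],.3); return th+s
def touch(yaw,xy=STUD):
    arm.reach([*xy,.18],quat(r(yaw))); arm.move_l([*xy,.145],.15); arm.sleep(.2); b=Fz(); st("above")
    z=.138
    while z>.03+G+.001:
        z-=.001; arm.move_l([*xy,z],.03); f=Fz()-b
        if abs(f[2])>4 or np.hypot(*f[:2])>6: break
    print("contact mouth-seat mm",(z-G-.03)*1e3,"dF",f.round(1)); return z,b
E
python3 - <<'E'
from h import *
d=dict(np.load("p6.npz")); C=cloud(d);x,y,z=np.moveaxis(C,-1,0)
q=((abs(z-.074)<.006)&(x>.5)&(x<.66)&(y>-.17)&(y<.24)).astype(np.uint8); k,l,s,_=cv2.connectedComponentsWithStats(q)
print([(hexyaw(C[l==i])) for i in range(1,k) if s[i,4]>40])
k=((d["image"].max(-1)<40)&(z<.06)&(x>.35)&(x<.7)&(y<-.22)&(y>-.45)).astype(np.uint8); k,l,s,_=cv2.connectedComponentsWithStats(k); i=1+np.argmax(s[1:,4]);print("box top",rect(C[l==i]))
th=hexyaw(C[(abs(z-.074)<.006)&(x>.5)&(x<.66)&(y>.12)&(y<.21)])
t=grab(.599,.1625,th); st()
z,b=touch(255); st()
E
```

```text
[-2.0, -4.0, 1.0, -1.0]
box top (array([ 511.2, -357.4]), array([110.6, 265.4]), 87.1)
grab w1 0.0565 t 26.5 tcp [0.5991 0.1626 0.066 ] F [ 0.1  1.  -0.6] grip 0.0559 q6 -0.77
 t 27.0 tcp [0.5987 0.1624 0.1802] F [ 0.1 -0.  -2.5] grip 0.0561 q6 -0.77
above t 29.0 tcp [0.4543 0.2978 0.1459] F [-0.2 -0.6 -2.5] grip 0.0556 q6 -2.32
contact mouth-seat mm 19.999999999999982 dF [-0.7  0.   8.2]
 t 37.2 tcp [0.454  0.2976 0.1065] F [-0.9 -0.6  5.7] grip 0.0559 q6 -2.32
```

```bash
cat >> h.py <<'E'
def screw(yaw,z,b,maxdeg=240,step=15,xy=STUD):
    home=.03+G; tot=0; rise=0
    while tot<maxdeg:
        tot+=step; z-=step/10*1e-3; arm.move_l([*xy,z],.01,quat(r(yaw-tot)))
        f=Fz(3)-b; print(f"{tot}deg h {1e3*(z-home):.1f} dF {f.round(1)} Tz {arm.read_torque()[2]:.2f} t {arm.read_time():.1f}")
        if z-home<.0022 and f[2]>6: return "home",z,tot
        if f[2]>30 or abs(f[:2]).max()>25: return "bind",z,tot
    return "end",z,tot
E
python3 - <<'E'
from h import *
b=np.array([-.2,-.5,-2.5]); z=.106
print(screw(255,z,b,60))
E
```

```text
15deg h 18.5 dF [-2.2  3.9  7.1] Tz -0.06 t 37.6
30deg h 17.0 dF [-5.6  4.9  9.6] Tz 0.01 t 38.0
45deg h 15.5 dF [-11.   11.4  16.2] Tz 0.45 t 38.4
60deg h 14.0 dF [ 3.1 10.8 -4.6] Tz -0.01 t 38.8
('end', 0.09999999999999999, 60)
```

Run:
```python
from h import *
b=np.array([-.2,-.5,-2.5]); z=.100
print(screw(195,z,b,45)); st()
snap("scene","p7",(200,100,300,175))
```

```text
15deg h 12.5 dF [ 5.5  7.4 -2.4] Tz -0.06 t 39.2
30deg h 11.0 dF [6.1 0.2 2.8] Tz -0.26 t 39.6
45deg h 9.5 dF [4.  0.4 5.1] Tz -0.09 t 40.0
('end', 0.0955, 45)
 t 40.0 tcp [0.4549 0.2978 0.0959] F [ 3.8 -0.1  2.6] grip 0.0573 q6 -0.49
```

View pics/p7.png

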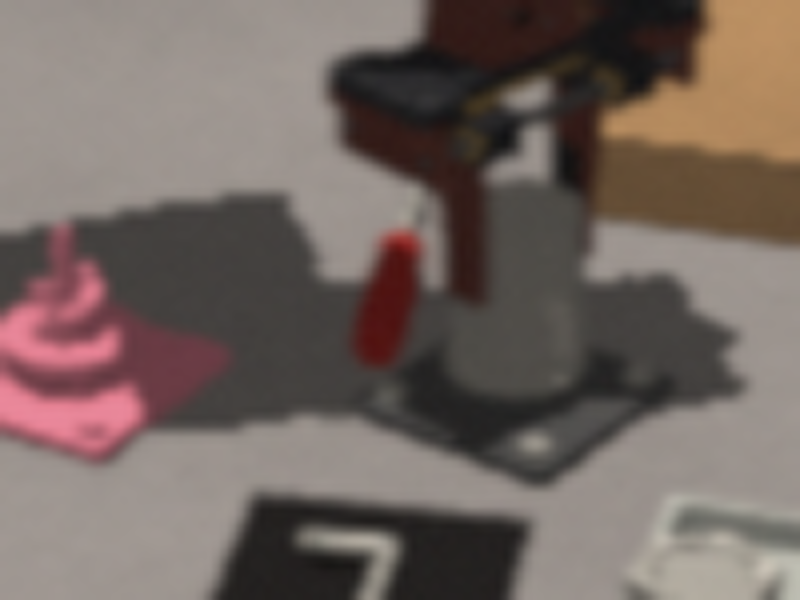

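Run:
```python
from h import *
d=dict(np.load("p7.npz")); C=cloud(d)
u0,v0=264,0
ax=np.array([.454,.2975])
c=-d["t"]@d["R"]; print("cam",c.round(2))
for h in(.03,.035,.04,.045): print(h,proj(d,[*ax,h]).round(1),"8x crop",((proj(d,[*ax,h])+.5-[200,100])*8).round(0))
x,y,z=np.moveaxis(C,-1,0)
q=(np.hypot(x-ax[0],y-ax[1])<.04)&(z>.02)
vs,us=np.nonzero(q)
for u in (260,264,267):
    col=[(v,z[v,u].round(4),(np.hypot(*(C[v,u,:2]-ax))*1e3).round(0), d["image"][v,u].tolist()) for v in range(118,158)]
    print(u,[k for k in col if k[0]%2==0])
```

```text
cam [ 0.88 -1.21  0.92]
0.03 [263.9 143.8] 8x crop [515. 355.]
0.035 [263.9 142.7] 8x crop [515. 345.]
0.04 [263.9 141.5] 8x crop [515. 336.]
0.045 [263.9 140.3] 8x crop [515. 326.]
260 [(118, np.float64(0.1619), np.float64(53.0), [49, 42, 31]), (120, np.float64(0.1589), np.float64(62.0), [55, 49, 45]), (122, np.float64(0.1352), np.float64(33.0), [83, 70, 67]), (124, np.float64(0.1301), np.float64(37.0), [60, 46, 43]), (126, np.float64(0.1206), np.float64(35.0), [61, 46, 42]), (128, np.float64(0.1101), np.float64(30.0), [60, 46, 42]), (130, np.float64(0.1029), np.float64(32.0), [60, 46, 42]), (132, np.float64(0.0934), np.float64(30.0), [60, 45, 42]), (134, np.float64(0.086), np.float64(31.0), [59, 45, 41]), (136, np.float64(0.0781), np.float64(31.0), [60, 46, 43]), (138, np.float64(0.0716), np.float64(34.0), [72, 65, 60]), (140, np.float64(0.0602), np.float64(29.0), [78, 75, 71]), (142, np.float64(0.052), np.float64(29.0), [78, 76, 71]), (144, np.float64(0.0444), np.float64(30.0), [79, 77, 72]), (146, np.float64(0.0338), np.float64(27.0), [79, 76, 71]), (148, np.float64(0.0267), np.f
[... 1955 characters left out ...]
oat64(0.0843), np.float64(26.0), [79, 77, 72]), (136, np.float64(0.0766), np.float64(27.0), [80, 76, 72]), (138, np.float64(0.067), np.float64(24.0), [82, 79, 75]), (140, np.float64(0.0614), np.float64(29.0), [80, 77, 72]), (142, np.float64(0.0466), np.float64(19.0), [81, 77, 73]), (144, np.float64(0.0386), np.float64(20.0), [80, 77, 73]), (146, np.float64(0.032), np.float64(23.0), [80, 77, 72]), (148, np.float64(0.0269), np.float64(28.0), [76, 74, 69]), (150, np.float64(0.0115), np.float64(18.0), [42, 42, 40]), (152, np.float64(0.0107), np.float64(29.0), [52, 52, 51]), (154, np.float64(0.0099), np.float64(42.0), [122, 118, 112]), (156, np.float64(0.0126), np.float64(60.0), [119, 115, 108])]
```

The nut top is at z≈0.1035, so the mouth is about 9 mm above the seat. That is below the 13 mm where a wrong nut would bind, so this one fits. Carrying on.

Run:
```python
from h import *
b=np.array([-.2,-.5,-2.5]); z=.0955
print(screw(150,z,b,110)); st()
```

```text
15deg h 8.0 dF [0.9 4.3 6.6] Tz -0.32 t 40.5
30deg h 6.5 dF [0.9 6.3 5.5] Tz -0.27 t 40.9
45deg h 5.0 dF [0.4 7.1 3.8] Tz -0.12 t 41.3
60deg h 3.5 dF [-1.4  6.8  5.8] Tz -0.15 t 41.7
75deg h 2.0 dF [-1.8  9.8  6.2] Tz -0.29 t 42.1
('home', 0.088, 75)
 t 42.1 tcp [0.4533 0.2987 0.0882] F [-2.   9.3  3.7] grip 0.0566 q6 0.82
```

```bash
sed -i 's/z-home<.0022 and f\[2\]>6/z-home<.0022 and f[2]>14/' h.py
python3 - <<'E'
from h import *
b=np.array([-.2,-.5,-2.5]); z=.088
print(screw(75,z,b,50,step=10)); st()
E
```

```text
10deg h 1.0 dF [-0.3  8.1  3.5] Tz -0.17 t 42.4
20deg h 0.0 dF [-1.6 10.2  5.5] Tz -0.26 t 42.8
30deg h -1.0 dF [-2.   8.5  9.5] Tz -0.05 t 43.1
40deg h -2.0 dF [-4.9  7.9 18.1] Tz -0.25 t 43.4
('home', 0.08399999999999999, 40)
 t 43.4 tcp [0.4536 0.2989 0.0853] F [-5.1  7.4 15.6] grip 0.057 q6 1.52
```

Run:
```python
from h import *
arm.set_gripper(.072); p=arm.read_tcp_pos(); arm.move_l([p[0],p[1],.18],.3)
arm.reach([.52,.1,.18],quat(r(90))); st()
for c in("top","scene"):
    d=snap(c,"p8"+c); C=cloud(d);x,y,z=np.moveaxis(C,-1,0)
    q=(np.hypot(x-.454,y-.2975)<.036)&(z>.08)&(z<.12); print(c,q.sum(),np.median(z[q]).round(4),C[q].mean(0).round(4),rect(C[q]))
```

```text
t 45.6 tcp [0.5195 0.1002 0.1792] F [ 0.3 -0.1  0.5] grip 0.072 q6 0.17
top 240 0.0929 [0.4518 0.3065 0.093 ] (array([451.6, 309.1]), array([56.4, 39.2]), 7.1)
scene 141 0.0932 [0.4539 0.2913 0.0919] (array([453.6, 297.9]), array([51.6, 66. ]), 16.7)
```

The nut is home: its top reads 0.093, so the mouth is at about 0.030. The three others go in the box next, after checking clearance to the white bin.

```bash
cat > place.py <<'E'
from h import *
import sys
BX=np.array([.5114,-.359]); u=np.array([np.cos(r(-3)),np.sin(r(-3))])
def put(x,y,th,s):
    arm.set_gripper(.074,25); arm.reach([x,y,.15],quat(r(90+th))); arm.move_l([x,y,.01+G],.2)
    arm.set_gripper(0,25); arm.move_l([x,y,.18],.3); st("held")
    p=BX+s*u; arm.reach([*p,.16],quat(r(-3))); arm.move_l([*p,.007+G],.2); st("down")
    arm.set_gripper(.066); arm.move_l([*p,.18],.3)
E
python3 - <<'E'
from place import *
d=dict(np.load("p8top.npz")); C=cloud(d); x,y,z=np.moveaxis(C,-1,0)
for lo,hi in((-.44,-.42),(-.46,-.44),(-.48,-.46),(-.5,-.48),(-.55,-.5)):
    for a,b in((.4,.55),(.55,.7)):
        q=(y>lo)&(y<hi)&(x>a)&(x<b); print(lo,a,np.nanmax(z[q]).round(3) if q.any() else None,end="; ")
for s in(-80,0,80): print(np.round(arm.solve_ik([*(BX+s/1e3*u),.063],quat(r(-3))),2))
put(.602,-.107,-1,-.08)
st()
E
```

```text
-0.44 0.4 0.005; -0.44 0.55 0.006; -0.46 0.4 0.006; -0.46 0.55 0.006; -0.48 0.4 0.006; -0.48 0.55 0.006; -0.5 0.4 0.093; -0.5 0.55 0.008; -0.55 0.4 0.094; -0.55 0.55 0.143; [-0.71  0.6   1.87 -0.    0.67  0.91]
[-0.63  0.67  1.72 -0.    0.75  0.99]
[-0.57  0.74  1.55 -0.    0.85  1.06]
held t 48.4 tcp [ 0.6017 -0.1071  0.1804] F [-0.4  0.  -2.9] grip 0.0558 q6 -0.18
down t 50.1 tcp [ 0.4321 -0.3542  0.0626] F [-0.2 -0.4 -2.1] grip 0.056 q6 0.91
 t 51.1 tcp [ 0.4316 -0.355   0.1809] F [-0.4  0.  -0.6] grip 0.0663 q6 0.91
```

Run:
```python
from place import *
put(.5985,-.0195,1,0.); put(.598,.073,-4,.08)
arm.reach([.42,-.2,.3],quat(r(60))); st()
snap("top","p9")
for c in("top","scene"): 
    d=arm.read_camera(c); print([(np.round(w["rect"]).astype(int).tolist(),round(w["score"],2)) for w in arm.spot_in(c,"nut1")])
```

```text
held t 54.4 tcp [ 0.5983 -0.0194  0.1803] F [-0.7  0.4 -2.3] grip 0.0559 q6 -0.07
down t 56.3 tcp [ 0.5119 -0.3582  0.0627] F [ 0.6 -0.3 -0.8] grip 0.0559 q6 0.99
held t 60.8 tcp [0.5977 0.073  0.1803] F [-0.1 -0.7 -2.9] grip 0.0562 q6 0.17
down t 63.0 tcp [ 0.5917 -0.3625  0.0628] F [-0.1 -1.  -2.4] grip 0.0557 q6 1.06
 t 65.0 tcp [ 0.4203 -0.2002  0.2993] F [-0.8 -0.3 -0.1] grip 0.066 q6 0.05
[([348, 150, 371, 173], 0.93), ([118, 196, 147, 219], 0.69), ([359, 178, 369, 183], 0.65), ([108, 105, 148, 139], 0.42)]
[([257, 125, 269, 148], 0.78), ([203, 247, 229, 277], 0.77), ([235, 254, 260, 286], 0.76), ([178, 242, 200, 270], 0.72), ([148, 217, 168, 262], 0.29)]
```

View pics/p9.png

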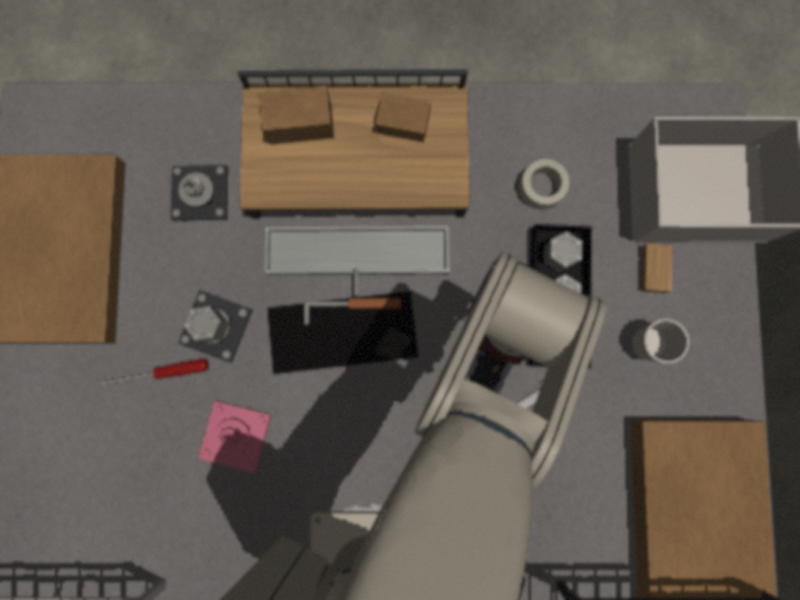

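The scene view confirms three nuts in the box, the drawer is empty, and the fitted nut is on the near stud. The rod has been knocked: its handle is now at (375,302), close to the eye at (355,285). I'll measure it again.

Run:
```python
from h import *
for c in("top","scene"):
    d=arm.read_camera(c) if c=="scene" else dict(np.load("p9.npz")); C=cloud(d);x,y,z=np.moveaxis(C,-1,0); im=d["image"].astype(int)
    o=((im[...,0]>im[...,2]*1.8)&(im[...,0]-im[...,1]>25)&(z<.06)&(x>.4)&(x<.56)&(y<.12)&(y>-.13)).astype(np.uint8)
    k,l,s,_=cv2.connectedComponentsWithStats(o); i=1+np.argmax(s[1:,4]); m=l==i
    (ce,sz,a)=cv2.minAreaRect(np.argwhere(m)[:,::-1].astype(np.float32)); bp=cv2.boxPoints((ce,sz,a))
    print(c,m.sum(),rect(C[m]),C[m].mean(0).round(4),"via plane .027 box",[pix(d,*p,.02 if c=="scene" else .027)[:2].round(4).tolist() for p in bp],pix(d,*ce,.027).round(4))
    for nm in("hook","eye"): print(nm,[(np.round(w["rect"]).astype(int).tolist(),round(w["score"],2)) for w in arm.spot_in(c,nm)][:3])
im=dict(np.load("p9.npz"))["image"][135:235,150:290,::-1]; cv2.imwrite("pics/p10.png",cv2.resize(im,(800,571),interpolation=cv2.INTER_CUBIC))
```

```text
top 154 (array([497.2,   6.5]), array([16.9, 71.4]), 1.0) [0.497  0.008  0.0244] via plane .027 box [[0.5046, 0.0419], [0.5047, -0.0291], [0.4868, -0.0292], [0.4868, 0.0417]] [0.4957 0.0063 0.027 ]
hook [([195, 192, 259, 208], 0.57)]
eye [([168, 145, 288, 191], 0.62)]
scene 124 (array([493.8,   7.8]), array([ 28.6, 134.7]), 7.4) [ 0.4974 -0.0103  0.0244] via plane .027 box [[0.4852, -0.0598], [0.4822, 0.0565], [0.5065, 0.0455], [0.5081, -0.0692]] [ 0.4985 -0.0177  0.027 ]
hook [([245, 168, 264, 207], 0.68), ([281, 258, 320, 298], 0.22)]
eye []
```

View pics/p10.png

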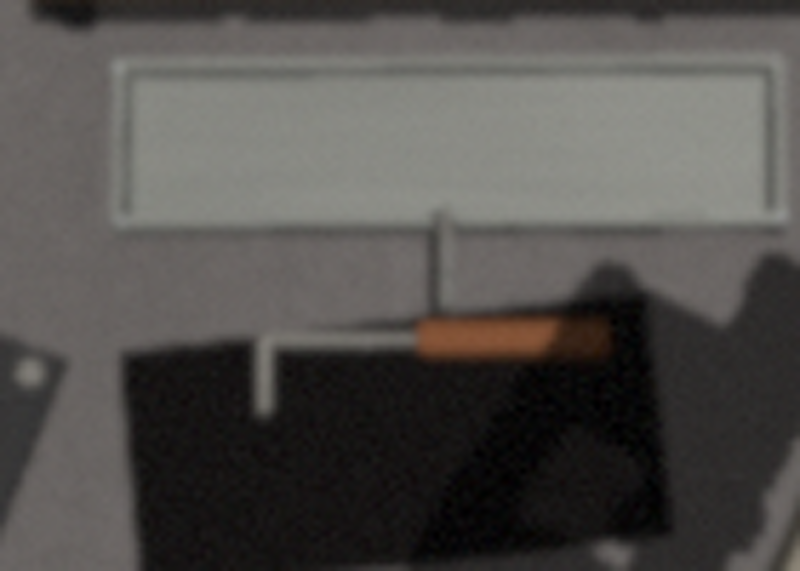

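Run:
```python
from h import *
d=dict(np.load("p9.npz")); P=lambda a,b,h:pix(d,150+(a+.5)/5.714-.5,135+(b+.5)/5.714-.5,h)[:2]
e1=P(417,339,.024);e0=P(612,339,.024);c=P(262,341,.015);t=P(264,415,.015);print(e0,e1,c,t)
o=e0+.8*(e1-e0); ux=(e1-e0)/np.linalg.norm(e1-e0); yaw=np.arctan2(ux[1],ux[0]); print(o,np.degrees(yaw),"corner pred",o+.1*ux)
g=(e0+e1)/2; g=o-.03*ux
arm.set_gripper(.05,40); arm.reach([*g,.13],quat(yaw)); arm.move_l([*g,.033],.15); st("down")
arm.set_gripper(0,40); st("closed")
arm.move_l([g[0]-.015,g[1],.036],.08); arm.move_l([.40,-.05,.15],.25)
arm.reach([.40,-.055,.15],quat(r(.6))); st("turned")
snap("top","p11",(190,120,310,210))
e=snap("scene","p11s",(220,140,340,230))
```

```text
[ 0.49639717 -0.05780804] [0.49627112 0.04334281] [0.49614878 0.12508536] [0.45739766 0.12326564]
[0.49629633 0.02311264] 90.07139887798184 corner pred [0.49617171 0.12311256]
down t 67.8 tcp [ 0.4969 -0.0073  0.0337] F [ 0.8 -0.1 -0.3] grip 0.05 q6 -0.04
closed t 68.4 tcp [ 0.4966 -0.0069  0.0333] F [0.1 0.7 5.1] grip 0.0175 q6 -0.04
turned t 70.9 tcp [ 0.4    -0.0548  0.1495] F [ 0.2  0.6 -2.1] grip 0.0176 q6 1.39
```

View pics/p11.png

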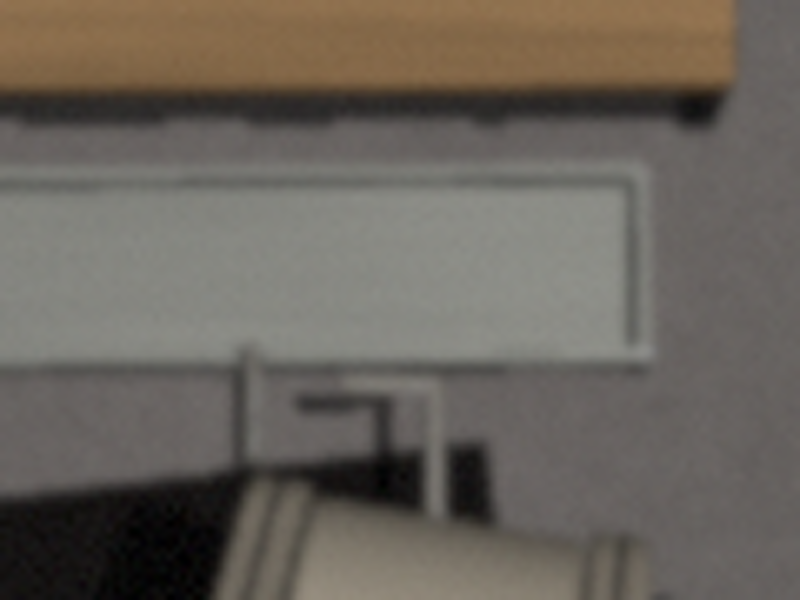

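The rod is held with the point to +y (crop (345..438,384)), to the right of the eye at (250,410). I'll check the numbers, insert and push.

Run:
```python
from h import *
d=dict(np.load("p11.npz"))
for c in((438,384),(345,384)): print(pix(d,190+c[0]/6.667-.4,120+c[1]/6.667-.4,.132).round(4))
print("eye", pix(d,190+250/6.667-.4,120+360/6.667-.4,.026).round(4))
arm.move_l([.405,-.055,.054],.2); b=Fz(); arm.move_l([.405,.0085,.054],.1); st("in eye"); print((Fz()-b).round(1))
for x in (.43,.47,.51,.55,.59,.60):
    arm.move_l([x,.0085,.054],.08); st()
x=.60
while x<.622:
    x+=.003; arm.move_l([x,.0085,.054],.03); f=Fz()-b; print(round(x,3),f.round(1))
    if f[0]<-10: break
```

```text
[ 0.5299 -0.0547  0.132 ]
[ 0.5298 -0.0167  0.132 ]
eye [0.5569 0.0304 0.026 ]
in eye t 72.4 tcp [0.4052 0.0084 0.0543] F [ 0.1 -0.4 -2.1] grip 0.0178 q6 1.55
[ 0.1  0.2 -0.2]
 t 72.9 tcp [0.4306 0.0083 0.0539] F [-0.9 -0.2 -2.5] grip 0.0176 q6 1.55
 t 73.5 tcp [0.4702 0.0085 0.054 ] F [-0.1 -0.5 -1.4] grip 0.0178 q6 1.55
 t 74.2 tcp [0.5101 0.0085 0.054 ] F [ 0.7 -0.2 -2.1] grip 0.0177 q6 1.55
 t 74.8 tcp [0.5502 0.0085 0.054 ] F [-1.  -0.7 -2.2] grip 0.0176 q6 1.55
 t 75.5 tcp [0.5901 0.0085 0.054 ] F [-0.1  0.4 -1.6] grip 0.0173 q6 1.55
 t 75.8 tcp [0.6004 0.0085 0.0541] F [-0.3  1.  -1. ] grip 0.0179 q6 1.55
0.603 [-1.7  0.1 -0.3]
0.606 [-0.3  1.   0.4]
0.609 [-0.3  0.6  1. ]
0.612 [-5.8  0.5  2. ]
0.615 [-12.7  -0.4   3.8]
```

The drawer hit its stop at tcp x≈0.611, as predicted. Now withdraw the rod and lay it down.

Run:
```python
from h import *
arm.move_l([.597,.0085,.054],.05); arm.move_l([.597,-.05,.054],.12); arm.move_l([.42,-.05,.054],.2); arm.move_l([.42,-.05,.13],.25); st("out")
m=np.array([.4436,.0552]); a=r(96.5); ux=np.array([np.cos(a),np.sin(a)])
g=m-.042*ux+.008*np.array([np.cos(r(6.5)),np.sin(r(6.5))])
arm.reach([*g,.1],quat(a)); arm.move_l([*g,.0336],.12); st("down")
arm.set_gripper(.05,40); arm.move_l([*g,.18],.25)
arm.reach([.3,-.2,.35],quat(r(60))); arm.sleep(.5); st()
d=snap("top","p12"); e=snap("scene","p12s")
for n,D in(("top",d),("scene",e)):
    C=cloud(D);x,y,z=np.moveaxis(C,-1,0); im=D["image"].astype(int)
    q=(np.hypot(x-.454,y-.2975)<.036)&(z>.08)&(z<.12); print(n,"stud nut top",np.median(z[q]).round(4))
    print([(np.round(w["rect"]).astype(int).tolist(),round(w["score"],2)) for w in arm.spot_in(n,"nut1")])
    o=(im[...,0]>im[...,2]*1.8)&(im[...,0]-im[...,1]>25)&(z<.06)&(x>.35)&(x<.56)&(y<.12)&(y>-.13); print("handle",o.sum(),rect(C[o]),np.median(z[o]).round(4))
```

```text
out t 79.6 tcp [ 0.4214 -0.0501  0.1306] F [ 0.2 -0.5 -2.1] grip 0.0174 q6 1.41
down t 81.7 tcp [0.4563 0.0143 0.0334] F [ 0.2  0.  -0.8] grip 0.0178 q6 -0.11
 t 84.8 tcp [ 0.3001 -0.1999  0.3499] F [-0.4 -0.4  0.7] grip 0.05 q6 -0.1
top stud nut top 0.0928
[([348, 149, 370, 174], 0.88), ([119, 198, 145, 219], 0.87), ([347, 207, 371, 226], 0.69), ([349, 178, 369, 199], 0.61)]
handle 225 (array([458.5,  13.8]), array([21.1, 98.3]), 6.3) 0.0255
scene stud nut top 0.0931
[([178, 243, 199, 267], 0.91), ([256, 127, 270, 146], 0.83), ([205, 247, 231, 277], 0.75), ([234, 256, 257, 286], 0.61)]
handle 148 (array([449.3,  28.9]), array([ 26.3, 138.2]), 7.1) 0.0253
```

View pics/p12.png

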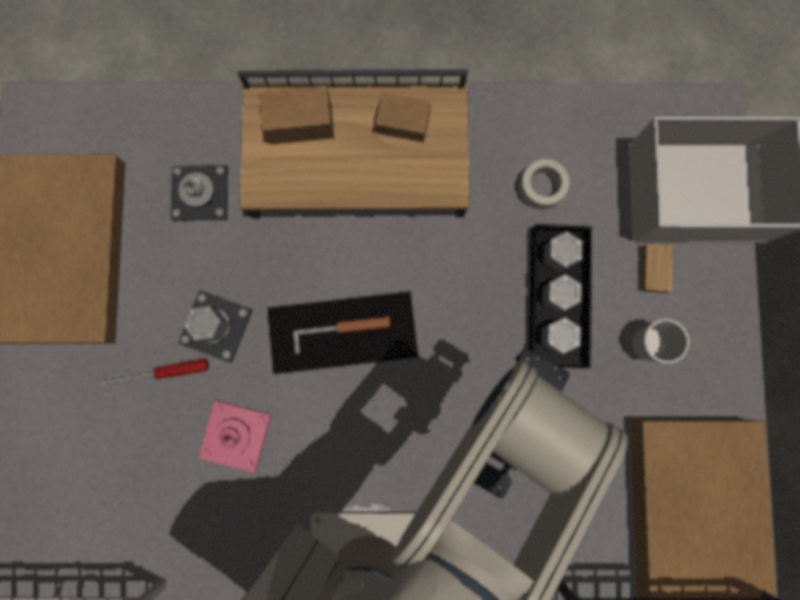

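View pics/p12s.png

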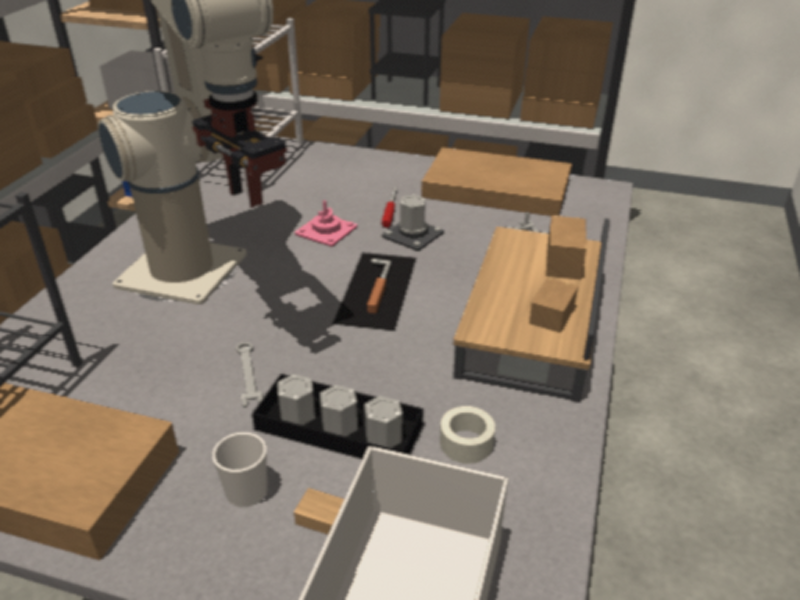

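Both views show the drawer in, the rod flat on the mat at (340,328) in the top picture, three nuts in the box and one home on the near stud. The bystanders look unmoved. Handing in.

```bash
python3 -c "
from rig import arm
print(arm.sign_off())"
```

```text
the job is handed in; nothing more can be done
None
```

The job is handed in after about 85 s of robot time, with every step done; `sign_off` reports no verdict.

- **Drawer out:** The hooked rod caught the pull eye and drew the drawer to its stop, about 189 mm worked out from the arm's position.
- **Nut on the stud:** The first nut tried fitted the nearer stud. It rested about 20 mm above the seat and screwed down about 22 mm over 220°. Its mouth now reads about 30 mm above the table, which is the seat height, allowing for the top camera reading about 1 mm low.
- **Other nuts:** The other three nuts stand in the black box; both cameras show them there.
- **Drawer in and rod back:** The rod had been knocked against the drawer side of its mat, so I measured it again before regripping. I then pushed the drawer in until the force rose to 13 N at the predicted stop, and laid the rod flat on the mat.

**Less certain:**
- The roughly 2 N drawer friction never showed in the force readings, which were taken between moves. Contact while drawing and pushing is inferred from the drawer's movement.
- During the first 60° of screwing, the side force reached about 11 N and then eased off, probably because the nut shifted slightly in the grip.

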